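Uncover the detector cartridge

TASK

Make the detector head safe and open it: first push the shutter along its rails until it clicks into its middle stop, so that both light ports are dark. Then free the shield can from the collar of the detector cartridge that it covers and lift it off, without drawing the cartridge out of its socket. Set the can down gently, upright on its rim, in the large bay of the clear parts tray, and leave the shutter in the middle, the cartridge fully home and the other things where they are.

Things in the scene. Friction and masses are not known exactly. Their poses are not given: they have to be found in the camera images.
- detector_head: Fixed aluminium block, 150 x 112 mm, on a dark steel plate 196 x 140 mm on the bench. Origin at bench level, z up. The block's flat top (the deck) is 48 mm above the bench. At its -x end two rails 6 mm high, 32 mm apart inside, run along its y axis and guide the shutter; at its +x end stands the shield can.
- shutter_mid (a point): Fixed point midway between the rails on the top face of the shutter plate (steel, 31 x 52 mm), 51.5 mm above the bench; axes as the detector head's. In the middle stop the plate's upright push tab stands centred over it: 18 mm wide along x, 4 mm thick along y, rising 27 mm above this point. A toothed index strip along the plate's +x edge rises 7 mm above this point.
- shutter (a joint): Position (m) of the shutter along the detector head's +y axis: 0 at the middle stop (plate covers both ports), -0.018 and +0.018 at the end stops (one port open). Starts near -0.018. A spring roller plunger indexes it: it takes 4 to 5 N to push out of a stop; past half way (about 9 mm) it snaps by itself into the next stop. Pushed a further 9 mm it would go on to the far stop.
- can_seat (a point): Fixed point on the deck, 48 mm above the bench, on the upright axis of can and cartridge. The cartridge's collar has three slots 120 degrees apart that let the lugs pass straight up within about +-12 degrees. Their direction is hidden and differs each time: turned anticlockwise seen from above, rim on the deck, the can comes to the nearest slot after 25 to 75 degrees. It turns freely.
- shield_can: Loose aluminium can, mouth down, 55 mm in diameter, 42 mm tall, about 0.15 kg, starting with its rim on the deck. Origin at the centre of the rim, z up. Three lugs 120 degrees apart inside the rim sit under the collar of the cartridge, with 2 mm of play upward and 1.5 mm sideways. It must rise 13 mm for the lugs to be above the collar, 45 mm to clear the cartridge.
- cartridge (a joint): How far (m) the cartridge under the can has been drawn up out of its socket: 0 fully home. Friction alone holds it: it stays down against a pull of 12 N, a harder pull draws it up; more than 5 mm damages it. It is a round plug, 33 mm in diameter, its top 1 mm below the inside of the can's top, so pressing the can down to the deck presses it home. It does not turn.
- parts_tray: Loose clear open tray, 80 x 128 mm outside, walls 2 mm thick and 34 mm high, floor 2 mm thick; origin at the centre of its underside. A cross wall 26 mm high at y = +20 mm parts it into a small bay (+y) and a large one (-y).
- tray_bay (a point): Centre of the floor of the tray's large bay, which is 76 mm (tray x) by 81 mm (tray y) inside. Axes as the tray's.
- sample_vial: Bystander: capped vial, 27 mm in diameter, 66 mm tall, standing; origin under its centre.
- fuse_box: Bystander: small carton 44 x 62 x 30 mm; origin under its centre.
- tweezers: Bystander: tweezers lying flat, 117 mm long along their y, 10 mm high; origin under the centre.
- can_knob (a point): Middle of the black knurled knob on top of the can, on its axis, 54 mm above the rim. The knob is round, 30 mm in diameter, from 45 to 63 mm above the rim; the can's flat top is 42 mm above the rim.
There are look-alikes about, which are no part of the job. Of the things that look like the detector_head, the larger one is meant.

How it is judged:
On the way, in this order (a step that is already met when the one before it is completed fails the run):
1. the shutter rests in its middle stop while the can still stands on the deck (value of joint shutter between -0.0025 and 0.0025 m and distance between shield_can and can_seat below 0.008 m), for 0.2 s.
2. the can is off the cartridge, which has stayed home (distance between shield_can and can_seat above 0.05 m and value of joint cartridge below 0.002 m), for 0.1 s.
At the end, for the whole second after the job is handed in: The shutter is within 2.5 mm of its middle stop, the cartridge is within 2 mm of fully home, and the can stands at rest, upright within 0.1 rad, with its rim on the floor of the large bay of the parts tray, which lies flat on the bench (value of joint shutter between -0.0025 and 0.0025 m and value of joint cartridge below 0.002 m and horizontal distance between shield_can and tray_bay below 0.022 m and z of shield_can in the frame of tray_bay below 0.006 m and angle between shield_can's own z axis and vertical below 0.1 rad and angle between parts_tray's own z axis and vertical below 0.05 rad and height (world z) of parts_tray below 0.005 m and linear speed of shield_can below 0.02 m/s); the robot touches nothing.
It fails at once if the cartridge is drawn more than 5 mm out of its socket (value of joint cartridge above 0.005 m).
It fails at once if the can is lifted off while a port is open (distance between shield_can and can_seat above 0.02 m and (value of joint shutter below -0.006 m or value of joint shutter above 0.006 m)).
It fails at once if the can is dropped into the tray instead of being set down (height (world z) of shield_can below 0.04 m and linear speed of shield_can above 0.7 m/s).
It fails at once if a bystander is moved by more than 20 mm (distance of any of sample_vial, fuse_box, tweezers from where it was at the start of the episode above 0.02 m).
It fails at once if the parts tray is pushed about by more than 40 mm (distance of parts_tray from where it was at the start of the episode above 0.04 m).
It also fails if it takes over 69 s, if anything falls off the work surface, if the arm or the gripper's body presses on something with over 40 N, if the wrist force passes 120 N, or if a joint passes its speed limit or range.

ROBOT

A 7-joint arm with a two-finger parallel gripper is mounted at the origin on a cart in front of the work surface, level with it; the furniture and walls round the work are solid. World frame = base frame: x ahead of the robot, y to its left, z up, the work surface at z = 0. Lengths are in m, angles in rad, forces in N, time in s.
With the tool pointing down it reaches from about 0.425 to 0.875 m from the base axis. Payload 9.9 kg.
Tool frame: the origin (TCP) lies on the centre line of the jaws, within the pads' length; the fingertips stand 22 mm ahead of it and the grasp point (between the pads) lies 3 mm ahead of it (manip.nose_length is the distance from the TCP to the fingertips, in m); z points along the fingers, y is the line along which they close (so a half turn about z gives the same grasp; the last joint's range is limited). The gripper opens to 85 mm and grips with 20 to 120 N. Pads are 22 mm wide; open, the fingers measure 114 mm over their backs; the gripper's body (76 mm by 85 mm) begins 54 mm behind the grasp point. The pads swing forward as they close: fully open they stand 13 mm farther back than shut.
Start: joints at [1.142, 0.576, 0.025, 1.437, -0.015, 1.129, -0.057], TCP at [0.228, -0.635, 0.253] pointing down, gripper open.
Joint ranges: [-2.76, 2.76], [-0.34, 2.15], [-1.52, 1.57], [0.19, 2.46], [-1.09, 4.23], [0.17, 1.99], [-2.82, 2.82]. Speed limits (rad/s): [2.22, 2.22, 3.01, 3.01, 3.14, 3.14, 3.14].

INTERFACE

Orientations are given as [roll, pitch, yaw] about the fixed x, y, z axes, in that order (R = Rz(yaw) Ry(pitch) Rx(roll)).
In Python, from cell import manip, eyes gives the robot as it stands. The module is installed in compiled form; this text tells all that it offers.
- The arm moves only by the tool carry_out, never from a script. Its argument "commands" is a list of rows, each an object of numbers: "dx", "dy", "dz": the shift along the tool's x, y, z in m; "rx", "ry", "rz": the turn, a rotation vector about the tool's x, y, z in degrees; "grip": the opening, from 0 (shut) to 1 (fully open). A call has 1 to 12 rows; each row is the pose to reach, as a shift and turn from the pose commanded when the call began, along the tool's axes at that moment; what a row does not reach only later rows make up. A row lasts 1/8 s, in which the tool goes at most 62.5 mm and 10.7 degrees, less where a joint would pass 70% of its speed; a pose out of reach is approached as far as the arm can. A call with a gripper value outside its range is refused whole. The fingers move at their own pace and stop on an object; "squeeze" is the grip in N (left out, the last holds). Time passes only in rows, so rows that repeat a pose let the fingers close. It gives the time, the measured TCP pose, the force, the opening and the grip force at its end, in the units of the state.
- manip.get_state(): the state, without advancing time (a new reading comes with each control period).
- eyes.camera(name): name is "scene" or "top" or "wrist"; returns the picture (384x512x3 uint8, red, green, blue); there is no depth.
- eyes.camera_model(name): a dict with "fx", "fy", "cx", "cy" (pixels), "T" (4x4, takes a point from camera to world coordinates); the wrist camera has in their place "hand_eye" (4x4, takes a point from camera to tool coordinates, whose origin is the TCP and whose axes are the flange's). Camera axes: x right, y down, z forward; pixel columns grow to the right and rows downward; lengths in m; the calibration is good to about 2 mm. A picture is of the moment at which its call begins: read the wrist's pose just before it. camera_model takes no time and is no camera call.
- manip.close_job(): hands the job in; it is judged then, once.
The state is a dict: "clock": time; "joints": joint angles; "dq": joint speeds; "tau": joint torques, N m; "tool_pos": TCP position; "tool_rot": TCP orientation; "ft_force": force on the tool from outside, world axes, zero at the start; "ft_torque": the same for the moment, N m; "width": finger opening in m; "gripper_force": force on a finger pad.
Only numpy, scipy, OpenCV 4.12 (cv2) and the standard library are available. Lean on these libraries where they do the work, as an engineer would, in place of code of your own. Each camera call takes 0.05 s, during which the arm holds its last target. There are 200 camera calls.

## Working session

There is one attempt and no reset: what is moved stays moved. The work goes in short steps, Python scripts to look and compute and a tool call to move; the robot and the scene stay as the last step left them, time stands still between calls to the robot, and variables do not carry over. Pictures are saved under pics/ and viewed, at most 10 in all, crops included, and the job is handed in when it is done.

Besides the shell and the picture viewer there is one more tool, called after "Emit:" as name(argument=value, ...) on one line, values as JSON. carry_out: Moves the arm, as the interface text tells. Its arguments: {"type":"object","properties":{"commands":{"type":"array"},"squeeze":{"type":"number"}},"required":["commands"]}

```bash
mkdir -p pics
python3 - <<'E'
from cell import manip, eyes
import cv2,numpy as np
s=manip.get_state();print(s['clock'],s['tool_pos'],s['tool_rot'],s['width'],manip.nose_length)
for n in('scene','top'):
    p=eyes.camera(n);cv2.imwrite(f'pics/{n}0.png',p[:,:,::-1]);m=eyes.camera_model(n)
    print(n,m['fx'],m['fy'],m['cx'],m['cy']);print(np.round(m['T'],4))
print(np.round(eyes.camera_model('wrist')['hand_eye'],4), {k:v for k,v in eyes.camera_model('wrist').items() if k!='hand_eye'})
a=cv2.imread('pics/scene0.png');b=cv2.imread('pics/top0.png')
E
```

```text
0.0 [ 0.22803505 -0.63487708  0.25244946] [-3.13995798e+00  7.10563026e-05  3.44843641e-01] 0.08526368362644264 0.022
scene 369.2234411873102 369.2234411873102 255.48010900423387 191.0110083691508
[[ 0.7885 -0.3131  0.5294 -0.0786]
 [-0.6149 -0.3843  0.6886 -1.0701]
 [-0.0122 -0.8685 -0.4955  0.7005]
 [ 0.      0.      0.      1.    ]]
top 360.02996536387275 360.02996536387275 258.1232399362237 185.6328047395202
[[-0.0198 -0.9872  0.1581  0.3593]
 [-0.9997  0.0177 -0.0145 -0.2195]
 [ 0.0116 -0.1583 -0.9873  1.3   ]
 [ 0.      0.      0.      1.    ]]
[[-2.000e-04 -9.560e-01 -2.934e-01  7.450e-02]
 [ 1.000e+00 -0.000e+00 -6.000e-04  4.000e-04]
 [ 6.000e-04 -2.934e-01  9.560e-01 -1.225e-01]
 [ 0.000e+00  0.000e+00  0.000e+00  1.000e+00]] {'fx': 289.1062940149802, 'fy': 289.1062940149802, 'cx': 256.2390773156652, 'cy': 193.09099414545503}
```

View pics/top0.png

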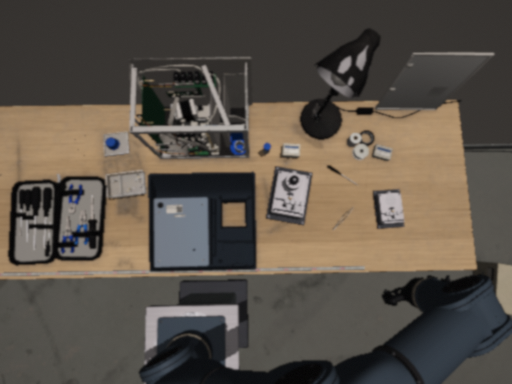

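View pics/scene0.png

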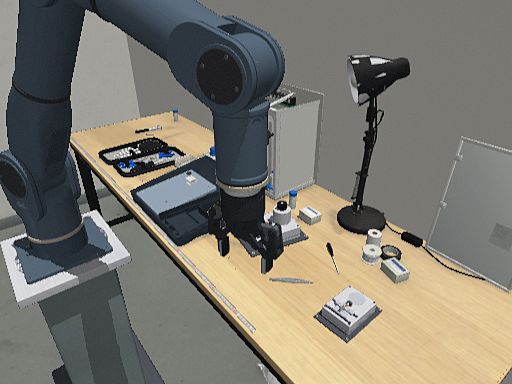

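The top view shows two head-like things: the larger at (290,195) and a smaller one at (389,208). Tray-like things are at (127,185) and (115,143). One close crop montage will check these.

Run:
```python
import cv2,numpy as np
b=cv2.imread('pics/top0.png');a=cv2.imread('pics/scene0.png')
f=lambda im,x,y,w,h,k:cv2.resize(im[y:y+h,x:x+w],None,fx=k,fy=k,interpolation=cv2.INTER_CUBIC)
L=f(b,255,140,60,100,5);M=f(b,85,125,75,90,5);R=f(a,235,180,90,100,5)
M=cv2.copyMakeBorder(M,0,50,0,0,cv2.BORDER_CONSTANT)[:, :]
R=cv2.resize(R,(0,0),fx=.8,fy=1)[:,:360]
o=cv2.resize(np.hstack([L,M[:500],R[:500]]),(800,500*800//(300+375+360)))
cv2.imwrite('pics/crop1.png',o);print(o.shape)
```

```text
(386, 800, 3)
```

View pics/crop1.png

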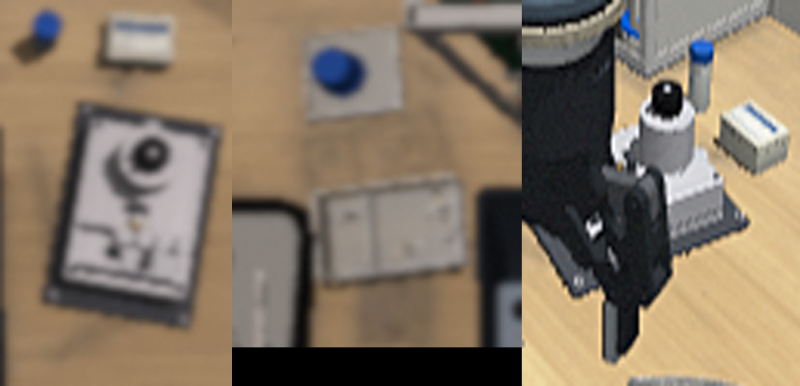

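The larger head at (290,195) has the knobbed can at its far end, with the vial and fuse box behind it. The clear tray is at (127,185) with its cross wall on the left, so the small bay faces world +y. The blue-knobbed thing at (115,143) is not the tray. Next come rough positions.

```bash
cat > h.py <<'E'
from cell import manip, eyes
import cv2,numpy as np
from scipy.spatial.transform import Rotation as R
def shot(n,f=None):
    s=manip.get_state();m=eyes.camera_model(n)
    if n=='wrist':
        T=np.eye(4);T[:3,:3]=R.from_euler('xyz',s['tool_rot']).as_matrix();T[:3,3]=s['tool_pos'];m['T']=T@m['hand_eye']
    p=eyes.camera(n)[:,:,::-1].copy()
    if f:cv2.imwrite(f,p)
    return p,m
def ray(m,uv,z):
    d=m['T'][:3,:3]@[(uv[0]-m['cx'])/m['fx'],(uv[1]-m['cy'])/m['fy'],1];o=m['T'][:3,3]
    return o+d*(z-o[2])/d[2]
def proj(m,P):
    q=m['T'][:3,:3].T@(np.asarray(P)-m['T'][:3,3]);return np.array([m['fx']*q[0]/q[2]+m['cx'],m['fy']*q[1]/q[2]+m['cy']])
def delta(goal,yaw=None):
    "shift in tool axes (and tool yaw turn) from the present pose to a goal"
    s=manip.get_state();M=R.from_euler('xyz',s['tool_rot']).as_matrix()
    print('shift',np.round(M.T@(np.asarray(goal)-s['tool_pos']),4))
    if yaw is not None:
        G=R.from_euler('xyz',[np.pi,0,yaw]);print('rotvec deg',np.round((R.from_matrix(M).inv()*G).as_rotvec(degrees=True),2))
E
python3 - <<'E'
from h import *
b=cv2.imread('pics/top0.png');m=eyes.camera_model('top')
g=cv2.cvtColor(b,cv2.COLOR_BGR2HSV)
# head: everything not wood-coloured in ROI
for nm,(x,y,w,h),z,cond in (('head',(262,158,58,72),.003,None),('tray',(100,165,48,38),.034,None)):
    r=g[y:y+h,x:x+w];k=((r[:,:,1]<75)|(r[:,:,2]<70)).astype(np.uint8)
    k=cv2.morphologyEx(k,cv2.MORPH_OPEN,np.ones((3,3)))
    cs,_=cv2.findContours(k,0,2);c=max(cs,key=cv2.contourArea)+[x,y]
    bx=cv2.boxPoints(cv2.minAreaRect(c));P=np.array([ray(m,u,z) for u in bx])
    print(nm,np.round(bx,1).tolist(),'\n',np.round(P,3),'c',P.mean(0).round(4),[round(np.linalg.norm(P[i]-P[i-1]),3) for i in(1,2)])
print('knob',ray(m,(294,178.5),.111),'tip cam')
E
```

```text
head [[265.5, 218.1999969482422], [274.20001220703125, 165.5], [312.5, 171.89999389648438], [303.70001220703125, 224.60000610351562]] 
 [[ 0.448 -0.263  0.003]
 [ 0.641 -0.299  0.003]
 [ 0.614 -0.44   0.003]
 [ 0.422 -0.4    0.003]] c [ 0.5313 -0.3503  0.003 ] [np.float64(0.197), np.float64(0.143)]
tray [[96.4000015258789, 174.3000030517578], [144.10000610351562, 168.0], [147.8000030517578, 196.39999389648438], [100.0999984741211, 202.60000610351562]] 
 [[0.613 0.337 0.034]
 [0.633 0.168 0.034]
 [0.53  0.152 0.034]
 [0.511 0.319 0.034]] c [0.5721 0.2441 0.034 ] [np.float64(0.17), np.float64(0.104)]
knob [ 0.57179643 -0.35802994  0.111     ] tip cam
```

Emit:
carry_out(commands=[{"dx": 0.354,"dy": -0.181,"dz": 0,"rz": 30,"grip": 0.5},{"dx": 0.354,"dy": -0.181,"dz": 0,"rz": 30,"grip": 0.5},{"dx": 0.354,"dy": -0.181,"dz": 0,"rz": 30,"grip": 0.5},{"dx": 0.354,"dy": -0.181,"dz": 0,"rz": 30,"grip": 0.5},{"dx": 0.354,"dy": -0.181,"dz": 0,"rz": 30,"grip": 0.5},{"dx": 0.354,"dy": -0.181,"dz": 0,"rz": 30,"grip": 0.5},{"dx": 0.354,"dy": -0.181,"dz": 0,"rz": 30,"grip": 0.5},{"dx": 0.354,"dy": -0.181,"dz": 0,"rz": 30,"grip": 0.5},{"dx": 0.354,"dy": -0.181,"dz": 0,"rz": 30,"grip": 0.5},{"dx": 0.354,"dy": -0.181,"dz": 0,"rz": 30,"grip": 0.5}])

```text
$.commands[0]: bad value
```

Run:
```python
from h import *
s=manip.get_state();print(s['clock'],s['tool_pos'],s['tool_rot'],s['width'],s['joints'])
p,m=shot('wrist','pics/w1.png');np.save('w1T.npy',m['T'])
```

```text
0.1 [ 0.22801707 -0.63491762  0.25250663] [-3.14006309e+00  7.16914177e-05  3.44800931e-01] 0.08553743748873964 [ 1.14222295  0.57647385  0.02485715  1.43783844 -0.01501427  1.1289963
 -0.05649048]
```

View pics/w1.png

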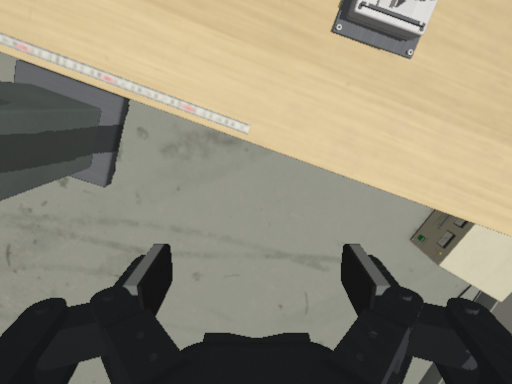

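The wrist view before the move shows the smaller decoy head's edge at (385,20). The call was refused, so I'll use incremental rows instead.

Emit:
carry_out(commands=[{"dx": 0.044,"dy": -0.023,"dz": 0,"rx": 0,"ry": 0,"rz": 4,"grip": 0.5},{"dx": 0.088,"dy": -0.045,"dz": 0,"rx": 0,"ry": 0,"rz": 8,"grip": 0.5},{"dx": 0.132,"dy": -0.068,"dz": 0,"rx": 0,"ry": 0,"rz": 12,"grip": 0.5},{"dx": 0.176,"dy": -0.09,"dz": 0,"rx": 0,"ry": 0,"rz": 16,"grip": 0.5},{"dx": 0.22,"dy": -0.113,"dz": 0,"rx": 0,"ry": 0,"rz": 20,"grip": 0.5},{"dx": 0.264,"dy": -0.135,"dz": 0,"rx": 0,"ry": 0,"rz": 24,"grip": 0.5},{"dx": 0.308,"dy": -0.158,"dz": 0,"rx": 0,"ry": 0,"rz": 28,"grip": 0.5},{"dx": 0.354,"dy": -0.181,"dz": 0,"rx": 0,"ry": 0,"rz": 30,"grip": 0.5},{"dx": 0.354,"dy": -0.181,"dz": 0,"rx": 0,"ry": 0,"rz": 30,"grip": 0.5}])

```text
clock: 1.27
tool_pos: [0.5037, -0.3405, 0.2527]
tool_rot: [-3.139, -0.0, -0.171]
ft_force: [-0.7, -0.2, 0.1]
width: 0.0426
gripper_force: 0.0
```

Run:
```python
from h import *
s=manip.get_state();print(s['clock'],s['tool_pos'],s['tool_rot'],s['width'],s['joints'])
p,m=shot('wrist','pics/w2.png');np.save('w2T.npy',m['T'])
```

```text
1.275 [ 0.50374231 -0.34048175  0.25271615] [-3.13885205e+00 -4.70291639e-04 -1.71297607e-01] 0.04260185611215548 [ 0.43968215  0.47825459  0.12321093  1.62718028 -0.0687552   1.04086761
 -1.15807947]
```

View pics/w2.png

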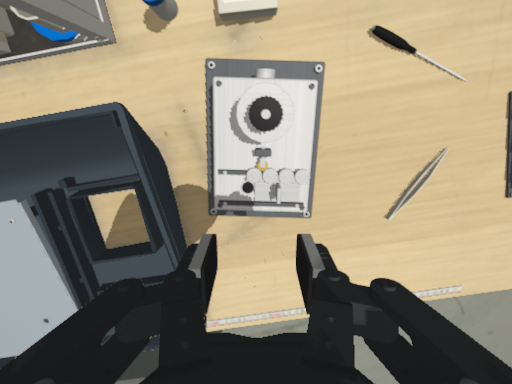

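The larger head is centred at (262,140), knob at (265,114) and the shutter zone between its rails at rows 172–204. I'll zoom in on the shutter.

Run:
```python
import cv2
b=cv2.imread('pics/w2.png')[145:225,200:320]
cv2.imwrite('pics/crop2.png',cv2.resize(b,None,fx=6.5,fy=6.5,interpolation=cv2.INTER_CUBIC))
from h import *
m=eyes.camera_model('wrist');m['T']=np.load('w2T.npy')
for u in ((207,60),(325,62),(311,217),(209,215)):print(ray(m,u,.004).round(4))
print('knob top',ray(m,(265.5,114),.111))
```

```text
[ 0.6366 -0.3043  0.004 ]
[ 0.6107 -0.4409  0.004 ]
[ 0.4185 -0.4019  0.004 ]
[ 0.4452 -0.264   0.004 ]
knob top [ 0.56803338 -0.35985454  0.111     ]
```

View pics/crop2.png

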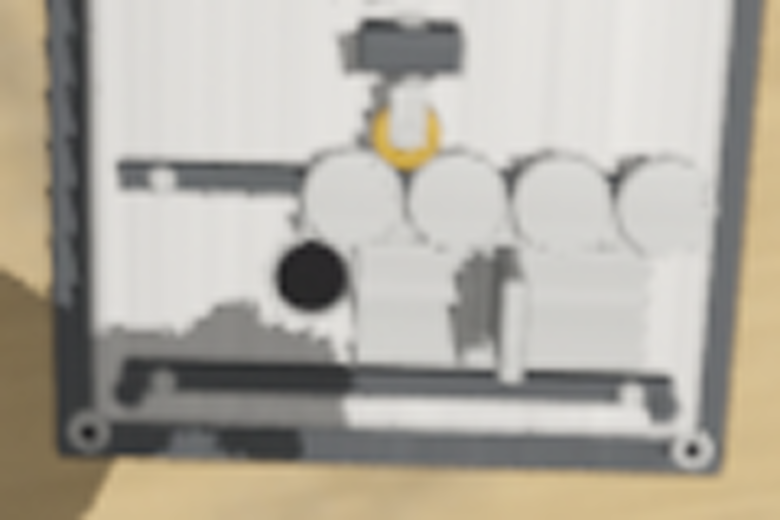

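The open port is the black dot at crop (312,277). The plate spans crop x 355–645, and the tab top is at crop (511,328), which is image (278.6,195.5).

Run:
```python
from h import *
m=eyes.camera_model('wrist');m['T']=np.load('w2T.npy')
f=lambda x,y,z:ray(m,(200+x/6.5,145+y/6.5),z)
t=f(511,328,.0785);print('tab',t)
o=np.array([.5278,-.3528,0]);a=-.197;X=np.array([np.cos(a),np.sin(a),0]);Y=np.array([-X[1],X[0],0])
for n,q in(('tab',t),('knob',ray(m,(265.5,114),.111)),('platecornerL',f(357,365,.0515)),('platecornerR',f(645,365,.0515)),('rail+',f(150,190,.048)),('rail-',f(150,365,.054))):
    print(n,((q-o)@X).round(4),((q-o)@Y).round(4))
delta([t[0],t[1],.086],-.197)
```

```text
tab [ 0.4810217  -0.36082651  0.0785    ]
tab -0.0443 -0.017
knob 0.0408 0.001
platecornerL -0.0605 0.0083
platecornerR -0.0592 -0.044
rail+ -0.0297 0.046
rail- -0.0607 0.0456
shift [-0.0171  0.021   0.1668]
rotvec deg [-0.05  0.03  1.29]
```

Emit:
carry_out(commands=[{"dx": -0.017,"dy": 0.021,"dz": 0.04,"rx": 0,"ry": 0,"rz": 1.3,"grip": 0.4},{"dx": -0.017,"dy": 0.021,"dz": 0.09,"rx": 0,"ry": 0,"rz": 1.3,"grip": 0.4},{"dx": -0.017,"dy": 0.021,"dz": 0.13,"rx": 0,"ry": 0,"rz": 1.3,"grip": 0.4},{"dx": -0.017,"dy": 0.021,"dz": 0.155,"rx": 0,"ry": 0,"rz": 1.3,"grip": 0.4},{"dx": -0.017,"dy": 0.021,"dz": 0.168,"rx": 0,"ry": 0,"rz": 1.3,"grip": 0.4},{"dx": -0.017,"dy": 0.021,"dz": 0.168,"rx": 0,"ry": 0,"rz": 1.3,"grip": 0.4},{"dx": -0.017,"dy": 0.021,"dz": 0.168,"rx": 0,"ry": 0,"rz": 1.3,"grip": 0.4}])

```text
clock: 2.2
tool_pos: [0.48, -0.3636, 0.0864]
tool_rot: [3.141, -0.001, -0.202]
ft_force: [0.4, -0.2, 0.9]
width: 0.0344
gripper_force: 0.0
```

Emit:
carry_out(commands=[{"dx": 0,"dy": 0,"dz": 0,"rx": 0,"ry": 0,"rz": 0,"grip": 0},{"dx": 0,"dy": 0,"dz": 0,"rx": 0,"ry": 0,"rz": 0,"grip": 0},{"dx": 0,"dy": 0,"dz": 0,"rx": 0,"ry": 0,"rz": 0,"grip": 0},{"dx": 0,"dy": 0,"dz": 0,"rx": 0,"ry": 0,"rz": 0,"grip": 0},{"dx": 0,"dy": 0,"dz": 0,"rx": 0,"ry": 0,"rz": 0,"grip": 0},{"dx": 0,"dy": 0,"dz": 0,"rx": 0,"ry": 0,"rz": 0,"grip": 0}], squeeze=25)

```text
clock: 2.95
tool_pos: [0.4804, -0.3619, 0.0862]
tool_rot: [-3.141, -0.001, -0.2]
ft_force: [-0.2, 4.5, 6.7]
width: 0.0035
gripper_force: 28.8
```

Emit:
carry_out(commands=[{"dx": 0,"dy": -0.006,"dz": 0,"rx": 0,"ry": 0,"rz": 0,"grip": 0},{"dx": 0,"dy": -0.012,"dz": 0,"rx": 0,"ry": 0,"rz": 0,"grip": 0},{"dx": 0,"dy": -0.018,"dz": 0,"rx": 0,"ry": 0,"rz": 0,"grip": 0},{"dx": 0,"dy": -0.018,"dz": 0,"rx": 0,"ry": 0,"rz": 0,"grip": 0},{"dx": 0,"dy": -0.018,"dz": 0,"rx": 0,"ry": 0,"rz": 0,"grip": 0},{"dx": 0,"dy": -0.018,"dz": 0,"rx": 0,"ry": 0,"rz": 0,"grip": 0}])

```text
clock: 3.7
tool_pos: [0.484, -0.344, 0.0862]
tool_rot: [-3.141, -0.001, -0.2]
ft_force: [-0.8, 3.6, 10.6]
width: 0.003
gripper_force: 29.4
```

Emit:
carry_out(commands=[{"dx": 0,"dy": 0,"dz": 0,"rx": 0,"ry": 0,"rz": 0,"grip": 0.3},{"dx": 0,"dy": 0,"dz": 0,"rx": 0,"ry": 0,"rz": 0,"grip": 0.5},{"dx": 0,"dy": 0,"dz": -0.03,"rx": 0,"ry": 0,"rz": 0,"grip": 0.6},{"dx": 0,"dy": 0,"dz": -0.08,"rx": 0,"ry": 0,"rz": 0,"grip": 0.6},{"dx": 0.02,"dy": 0,"dz": -0.12,"rx": 0,"ry": 0,"rz": 0,"grip": 0.6},{"dx": 0.03,"dy": 0.01,"dz": -0.14,"rx": 0,"ry": 0,"rz": 0,"grip": 0.6},{"dx": 0.03,"dy": 0.01,"dz": -0.14,"rx": 0,"ry": 0,"rz": 0,"grip": 0.6},{"dx": 0.03,"dy": 0.01,"dz": -0.14,"rx": 0,"ry": 0,"rz": 0,"grip": 0.6}])

```text
clock: 4.7
tool_pos: [0.5098, -0.3604, 0.2239]
tool_rot: [-3.141, 0.002, -0.202]
ft_force: [-0.8, 1.4, 0.1]
width: 0.0514
gripper_force: 0.0
```

Run:
```python
from h import *
p,m=shot('wrist','pics/w3.png');np.save('w3T.npy',m['T'])
o=np.array([.5278,-.3528,0]);a=-.197;X=np.array([np.cos(a),np.sin(a),0]);Y=np.array([-X[1],X[0],0])
u=proj(m,o-.02*X+[0,0,.05]);x,y=(u-[60,60]).astype(int);x=max(x,0)
h,w=p.shape[:2]
c=p[y-40:min(y+100,h),x:x+130];print(u,x,y-40)
cv2.imwrite('pics/crop3.png',cv2.resize(c,None,fx=4.2,fy=4.2,interpolation=cv2.INTER_CUBIC))
# knob: dark blob
k=(p.max(2)<60).astype(np.uint8);ue=proj(m,o+.041*X+[0,0,.111]);print('exp',ue)
n,lab,st,ce=cv2.connectedComponentsWithStats(k)
for i in range(1,n):
    if st[i,4]>150 and np.linalg.norm(ce[i]-ue)<30:
        q=ray(m,ce[i],.111);print(ce[i],st[i],q,(q-o)@X,(q-o)@Y)
```

```text
[245.71903345 181.5524414 ] 185 81
exp [241.76111384 127.15679469]
[239.25026624 126.2800852 ] [221 108  38  38 939] [ 0.56907271 -0.35901576  0.111     ] 0.0416910188521009 0.0019826980058400374
```

View pics/crop3.png

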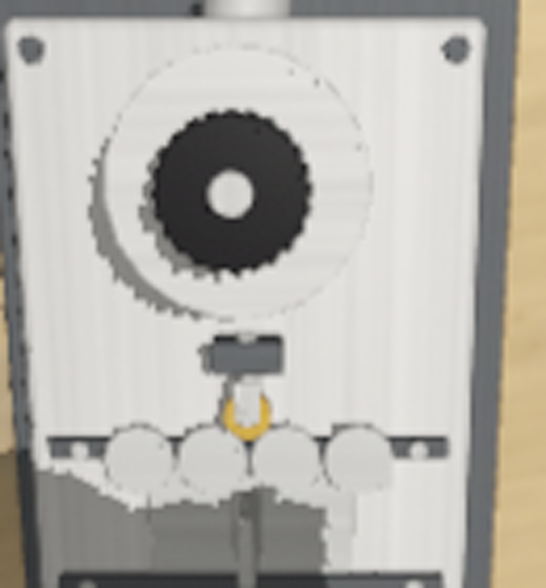

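The shutter is centred: the roller sits between discs 2 and 3 and both ports are covered. Knob centre is at image (240,127). Next I grasp the knob.

Run:
```python
from h import *
delta([.5688,-.3592,.117])
```

```text
shift [ 0.0579 -0.0128  0.1067]
```

Emit:
carry_out(commands=[{"dx": 0.04,"dy": -0.009,"dz": 0,"rx": 0,"ry": 0,"rz": 0,"grip": 0.6},{"dx": 0.058,"dy": -0.013,"dz": 0.03,"rx": 0,"ry": 0,"rz": 0,"grip": 0.6},{"dx": 0.058,"dy": -0.013,"dz": 0.07,"rx": 0,"ry": 0,"rz": 0,"grip": 0.6},{"dx": 0.058,"dy": -0.013,"dz": 0.095,"rx": 0,"ry": 0,"rz": 0,"grip": 0.6},{"dx": 0.058,"dy": -0.013,"dz": 0.107,"rx": 0,"ry": 0,"rz": 0,"grip": 0.6},{"dx": 0.058,"dy": -0.013,"dz": 0.107,"rx": 0,"ry": 0,"rz": 0,"grip": 0.6}])

```text
clock: 5.5
tool_pos: [0.5695, -0.3595, 0.1173]
tool_rot: [-3.141, 0.002, -0.202]
ft_force: [0.3, 0.1, 0.2]
width: 0.0515
gripper_force: 0.0
```

Emit:
carry_out(commands=[{"dx": 0,"dy": 0,"dz": 0,"rx": 0,"ry": 0,"rz": 0,"grip": 0.2},{"dx": 0,"dy": 0,"dz": 0,"rx": 0,"ry": 0,"rz": 0,"grip": 0.2},{"dx": 0,"dy": 0,"dz": 0,"rx": 0,"ry": 0,"rz": 0,"grip": 0.2},{"dx": 0,"dy": 0,"dz": 0,"rx": 0,"ry": 0,"rz": 0,"grip": 0.2}], squeeze=40)

```text
clock: 6.0
tool_pos: [0.5707, -0.3602, 0.1195]
tool_rot: [3.141, -0.002, -0.201]
ft_force: [-0.4, 1.4, 7.1]
width: 0.0274
gripper_force: 39.8
```

Emit:
carry_out(commands=[{"dx": 0,"dy": 0,"dz": -0.002,"rx": 0,"ry": 0,"rz": -6,"grip": 0.2},{"dx": 0,"dy": 0,"dz": -0.002,"rx": 0,"ry": 0,"rz": -12,"grip": 0.2},{"dx": 0,"dy": 0,"dz": -0.002,"rx": 0,"ry": 0,"rz": -18,"grip": 0.2},{"dx": 0,"dy": 0,"dz": -0.002,"rx": 0,"ry": 0,"rz": -24,"grip": 0.2},{"dx": 0,"dy": 0,"dz": -0.002,"rx": 0,"ry": 0,"rz": -30,"grip": 0.2},{"dx": 0,"dy": 0,"dz": -0.002,"rx": 0,"ry": 0,"rz": -30,"grip": 0.2},{"dx": 0,"dy": 0,"dz": -0.002,"rx": 0,"ry": 0,"rz": -30,"grip": 0.2}])

```text
clock: 6.88
tool_pos: [0.57, -0.36, 0.1203]
tool_rot: [-3.141, 0.0, 0.32]
ft_force: [-0.6, 0.1, -1.9]
width: 0.0272
gripper_force: 39.5
```

Emit:
carry_out(commands=[{"dx": 0,"dy": 0,"dz": -0.002,"rx": 0,"ry": 0,"rz": 0,"grip": 0.2},{"dx": 0,"dy": 0,"dz": -0.003,"rx": 0,"ry": 0,"rz": 0,"grip": 0.2},{"dx": 0,"dy": 0,"dz": -0.004,"rx": 0,"ry": 0,"rz": 0,"grip": 0.2},{"dx": 0,"dy": 0,"dz": -0.004,"rx": 0,"ry": 0,"rz": 0,"grip": 0.2}])

```text
clock: 7.38
tool_pos: [0.5692, -0.3597, 0.1237]
tool_rot: [-3.14, 0.002, 0.322]
ft_force: [-1.7, -0.0, -10.9]
width: 0.0268
gripper_force: 40.5
```

Blocked at 30°. I'll lower the can and turn on to 50°.

Emit:
carry_out(commands=[{"dx": 0,"dy": 0,"dz": 0.004,"rx": 0,"ry": 0,"rz": 0,"grip": 0.2},{"dx": 0,"dy": 0,"dz": 0.004,"rx": 0,"ry": 0,"rz": -6,"grip": 0.2},{"dx": 0,"dy": 0,"dz": 0.004,"rx": 0,"ry": 0,"rz": -13,"grip": 0.2},{"dx": 0,"dy": 0,"dz": 0.004,"rx": 0,"ry": 0,"rz": -20,"grip": 0.2},{"dx": 0,"dy": 0,"dz": 0.004,"rx": 0,"ry": 0,"rz": -20,"grip": 0.2},{"dx": 0,"dy": 0,"dz": 0.004,"rx": 0,"ry": 0,"rz": -20,"grip": 0.2}])

```text
clock: 8.12
tool_pos: [0.5705, -0.3602, 0.1208]
tool_rot: [3.141, -0.001, 0.668]
ft_force: [1.1, 0.5, -2.3]
width: 0.0268
gripper_force: 41.4
```

Emit:
carry_out(commands=[{"dx": 0,"dy": 0,"dz": -0.002,"rx": 0,"ry": 0,"rz": 0,"grip": 0.2},{"dx": 0,"dy": 0,"dz": -0.003,"rx": 0,"ry": 0,"rz": 0,"grip": 0.2},{"dx": 0,"dy": 0,"dz": -0.004,"rx": 0,"ry": 0,"rz": 0,"grip": 0.2},{"dx": 0,"dy": 0,"dz": -0.004,"rx": 0,"ry": 0,"rz": 0,"grip": 0.2}])

```text
clock: 8.62
tool_pos: [0.5702, -0.36, 0.1244]
tool_rot: [3.141, -0.0, 0.671]
ft_force: [0.7, 0.3, -1.0]
width: 0.0269
gripper_force: 41.4
```

Free at 50°. I'll lift a little more and check.

Emit:
carry_out(commands=[{"dx": 0,"dy": 0,"dz": -0.003,"rx": 0,"ry": 0,"rz": 0,"grip": 0.2},{"dx": 0,"dy": 0,"dz": -0.006,"rx": 0,"ry": 0,"rz": 0,"grip": 0.2},{"dx": 0,"dy": 0,"dz": -0.006,"rx": 0,"ry": 0,"rz": 0,"grip": 0.2}])

```text
clock: 9.0
tool_pos: [0.5703, -0.3601, 0.1307]
tool_rot: [3.141, -0.0, 0.671]
ft_force: [-0.1, 0.7, -1.9]
width: 0.0268
gripper_force: 41.4
```

Emit:
carry_out(commands=[{"dx": 0,"dy": 0,"dz": -0.006,"rx": 0,"ry": 0,"rz": 0,"grip": 0.2},{"dx": 0,"dy": 0,"dz": -0.014,"rx": 0,"ry": 0,"rz": 0,"grip": 0.2},{"dx": 0,"dy": 0,"dz": -0.024,"rx": 0,"ry": 0,"rz": 0,"grip": 0.2},{"dx": 0,"dy": 0,"dz": -0.036,"rx": 0,"ry": 0,"rz": 0,"grip": 0.2},{"dx": 0,"dy": 0,"dz": -0.05,"rx": 0,"ry": 0,"rz": 0,"grip": 0.2},{"dx": 0,"dy": 0,"dz": -0.07,"rx": 0,"ry": 0,"rz": 0,"grip": 0.2},{"dx": 0,"dy": 0,"dz": -0.1,"rx": 0,"ry": 0,"rz": 0,"grip": 0.2},{"dx": 0,"dy": 0,"dz": -0.13,"rx": 0,"ry": 0,"rz": 0,"grip": 0.2},{"dx": 0,"dy": 0,"dz": -0.13,"rx": 0,"ry": 0,"rz": 0,"grip": 0.2}])

```text
clock: 10.12
tool_pos: [0.5712, -0.3606, 0.2637]
tool_rot: [3.137, -0.002, 0.671]
ft_force: [0.1, 0.3, -1.8]
width: 0.0268
gripper_force: 41.4
```

Run:
```python
from h import *
s=manip.get_state();print(s['joints'],s['tool_pos'],s['tool_rot'])
# TCP target over rough tray centre, 6cm short of it in +y for viewing
delta([.50,.15,.26]);M=R.from_euler('xyz',s['tool_rot']).as_matrix();print(M.round(3))
```

```text
[ 0.57379364  0.56708948 -0.13914122  1.42193617  0.08190332  1.15281188
 -0.47650619] [ 0.57120202 -0.36055778  0.26365295] [ 3.13662015e+00 -2.06670319e-03  6.70987059e-01]
shift [ 0.2617 -0.4442  0.002 ]
[[ 0.783  0.622  0.005]
 [ 0.622 -0.783 -0.003]
 [ 0.002  0.005 -1.   ]]
```

Emit:
carry_out(commands=[{"dx": 0.014,"dy": -0.025,"dz": 0,"rx": 0,"ry": 0,"rz": 0,"grip": 0.2},{"dx": 0.036,"dy": -0.065,"dz": 0,"rx": 0,"ry": 0,"rz": 0,"grip": 0.2},{"dx": 0.062,"dy": -0.11,"dz": 0,"rx": 0,"ry": 0,"rz": 0,"grip": 0.2},{"dx": 0.088,"dy": -0.157,"dz": 0,"rx": 0,"ry": 0,"rz": 0,"grip": 0.2},{"dx": 0.114,"dy": -0.204,"dz": 0,"rx": 0,"ry": 0,"rz": 0,"grip": 0.2},{"dx": 0.14,"dy": -0.251,"dz": 0,"rx": 0,"ry": 0,"rz": 0,"grip": 0.2},{"dx": 0.166,"dy": -0.298,"dz": 0,"rx": 0,"ry": 0,"rz": 0,"grip": 0.2},{"dx": 0.192,"dy": -0.345,"dz": 0,"rx": 0,"ry": 0,"rz": 0,"grip": 0.2},{"dx": 0.218,"dy": -0.392,"dz": 0,"rx": 0,"ry": 0,"rz": 0,"grip": 0.2},{"dx": 0.243,"dy": -0.437,"dz": 0,"rx": 0,"ry": 0,"rz": 0,"grip": 0.2},{"dx": 0.262,"dy": -0.469,"dz": 0,"rx": 0,"ry": 0,"rz": 0,"grip": 0.2},{"dx": 0.262,"dy": -0.469,"dz": 0,"rx": 0,"ry": 0,"rz": 0,"grip": 0.2}])

```text
clock: 11.62
tool_pos: [0.4823, 0.1736, 0.2598]
tool_rot: [-3.14, 0.0, 0.677]
ft_force: [0.4, -1.1, -2.0]
width: 0.0266
gripper_force: 41.4
```

Run:
```python
from h import *
p,m=shot('wrist','pics/w4.png');np.save('w4T.npy',m['T'])
print(manip.get_state()['tool_pos'])
print([proj(m,q).round() for q in([.572,.244,0],[.511,.319,.034])])
```

```text
[0.48283896 0.17134235 0.25973199]
[array([258.,  71.]), array([171.,  68.])]
```

View pics/w4.png

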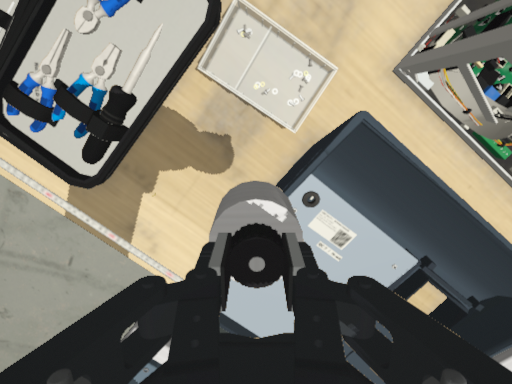

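The tray's rim corners are at about (238,0), (336,70), (293,131) and (198,68). Its cross wall runs from (272,22) to (232,92), so the large bay is towards (295,85). The can is held upright at (257,215).

Run:
```python
from h import *
m=eyes.camera_model('wrist');m['T']=np.load('w4T.npy')
C=[ray(m,u,.034) for u in((238,0),(336,70),(293,131),(198,68))]
P=np.array(C);print(P.round(4),[np.linalg.norm(P[i]-P[i-1]).round(4) for i in range(4)])
c=P.mean(0);y=(P[0]+P[3]-P[1]-P[2]);y/=np.linalg.norm(y);
W=[ray(m,u,.026) for u in((270,24),(234,91))];print('cross wall y',[((w-c)@y).round(4) for w in W])
print('centre',c,'y axis',y);b=c-y*.0215;print('bay',b)
delta([b[0],b[1],.20])
M=R.from_euler('xyz',manip.get_state()['tool_rot']).as_matrix()
# can axis: check the knob centre seen at (257,264)
print('knob seen', ray(m,(257,264),manip.get_state()['tool_pos'][2]-.117+.111))
print(manip.get_state()['joints'])
```

```text
[[0.6096 0.3007 0.034 ]
 [0.6244 0.1742 0.034 ]
 [0.544  0.1678 0.034 ]
 [0.5298 0.2953 0.034 ]] [np.float64(0.08), np.float64(0.1274), np.float64(0.0807), np.float64(0.1283)]
cross wall y [np.float64(0.0224), np.float64(0.0201)]
centre [0.57695797 0.23450711 0.034     ] y axis [-0.11304882  0.99358943  0.        ]
bay [0.57938852 0.21314493 0.034     ]
shift [0.1016 0.0276 0.0596]
knob seen [0.48093678 0.17176412 0.25373199]
[-0.2304353   0.33649327 -0.27456597  1.84385721  0.10780669  0.976668
 -1.44755117]
```

Emit:
carry_out(commands=[{"dx": 0.03,"dy": 0.008,"dz": 0,"rx": 0,"ry": 0,"rz": 0,"grip": 0.2},{"dx": 0.07,"dy": 0.019,"dz": 0,"rx": 0,"ry": 0,"rz": 0,"grip": 0.2},{"dx": 0.102,"dy": 0.028,"dz": 0.01,"rx": 0,"ry": 0,"rz": 0,"grip": 0.2},{"dx": 0.102,"dy": 0.028,"dz": 0.04,"rx": 0,"ry": 0,"rz": 0,"grip": 0.2},{"dx": 0.102,"dy": 0.028,"dz": 0.075,"rx": 0,"ry": 0,"rz": 0,"grip": 0.2},{"dx": 0.102,"dy": 0.028,"dz": 0.11,"rx": 0,"ry": 0,"rz": 0,"grip": 0.2},{"dx": 0.102,"dy": 0.028,"dz": 0.11,"rx": 0,"ry": 0,"rz": 0,"grip": 0.2},{"dx": 0.102,"dy": 0.028,"dz": 0.11,"rx": 0,"ry": 0,"rz": 0,"grip": 0.2}])

```text
clock: 12.68
tool_pos: [0.5816, 0.2112, 0.1513]
tool_rot: [3.141, -0.001, 0.67]
ft_force: [0.0, 0.2, -1.4]
width: 0.0268
gripper_force: 41.4
```

Emit:
carry_out(commands=[{"dx": 0,"dy": -0.002,"dz": 0.02,"rx": 0,"ry": 0,"rz": 0,"grip": 0.2},{"dx": 0,"dy": -0.002,"dz": 0.04,"rx": 0,"ry": 0,"rz": 0,"grip": 0.2},{"dx": 0,"dy": -0.002,"dz": 0.056,"rx": 0,"ry": 0,"rz": 0,"grip": 0.2},{"dx": 0,"dy": -0.002,"dz": 0.066,"rx": 0,"ry": 0,"rz": 0,"grip": 0.2},{"dx": 0,"dy": -0.002,"dz": 0.071,"rx": 0,"ry": 0,"rz": 0,"grip": 0.2},{"dx": 0,"dy": -0.002,"dz": 0.073,"rx": 0,"ry": 0,"rz": 0,"grip": 0.2},{"dx": 0,"dy": -0.002,"dz": 0.073,"rx": 0,"ry": 0,"rz": 0,"grip": 0.2}])

```text
clock: 13.55
tool_pos: [0.5798, 0.2134, 0.0776]
tool_rot: [3.142, -0.0, 0.671]
ft_force: [0.1, 0.2, -1.3]
width: 0.0273
gripper_force: 41.4
```

Emit:
carry_out(commands=[{"dx": 0,"dy": 0,"dz": 0.001,"rx": 0,"ry": 0,"rz": 0,"grip": 0.2},{"dx": 0,"dy": 0,"dz": 0.002,"rx": 0,"ry": 0,"rz": 0,"grip": 0.2},{"dx": 0,"dy": 0,"dz": 0.003,"rx": 0,"ry": 0,"rz": 0,"grip": 0.2},{"dx": 0,"dy": 0,"dz": 0.004,"rx": 0,"ry": 0,"rz": 0,"grip": 0.2},{"dx": 0,"dy": 0,"dz": 0.004,"rx": 0,"ry": 0,"rz": 0,"grip": 0.2}])

```text
clock: 14.18
tool_pos: [0.5797, 0.2136, 0.0736]
tool_rot: [-3.142, -0.0, 0.671]
ft_force: [-1.4, -0.0, 2.9]
width: 0.0267
gripper_force: 41.8
```

The can has touched down. I'll release it and retreat.

Emit:
carry_out(commands=[{"dx": 0,"dy": 0,"dz": 0,"rx": 0,"ry": 0,"rz": 0,"grip": 0.45},{"dx": 0,"dy": 0,"dz": 0,"rx": 0,"ry": 0,"rz": 0,"grip": 0.65},{"dx": 0,"dy": 0,"dz": 0,"rx": 0,"ry": 0,"rz": 0,"grip": 0.65},{"dx": 0,"dy": 0,"dz": -0.02,"rx": 0,"ry": 0,"rz": 0,"grip": 0.65},{"dx": 0,"dy": 0,"dz": -0.06,"rx": 0,"ry": 0,"rz": 0,"grip": 0.65},{"dx": -0.02,"dy": 0,"dz": -0.11,"rx": 0,"ry": 0,"rz": 0,"grip": 0.65},{"dx": -0.05,"dy": 0,"dz": -0.15,"rx": 0,"ry": 0,"rz": 0,"grip": 0.65},{"dx": -0.08,"dy": 0,"dz": -0.17,"rx": 0,"ry": 0,"rz": 0,"grip": 0.65},{"dx": -0.08,"dy": 0,"dz": -0.17,"rx": 0,"ry": 0,"rz": 0,"grip": 0.65}])

```text
clock: 15.3
tool_pos: [0.5166, 0.1624, 0.2453]
tool_rot: [3.14, -0.002, 0.67]
ft_force: [-0.2, -0.4, -0.4]
width: 0.0553
gripper_force: 0.0
```

Run:
```python
from h import *
p,m=shot('wrist');q,n=shot('top');np.save('w5T.npy',m['T'])
print(proj(m,[.5794,.2131,.065]))
a=p[0:260,110:430];b=cv2.resize(q[155:235,255:325],None,fx=4,fy=4,interpolation=cv2.INTER_CUBIC)
h=320;a=cv2.copyMakeBorder(a,0,h-260,0,0,cv2.BORDER_CONSTANT)
cv2.imwrite('pics/end.png',np.hstack([a,b]))
```

```text
[255.03868884  98.30183117]
```

View pics/end.png

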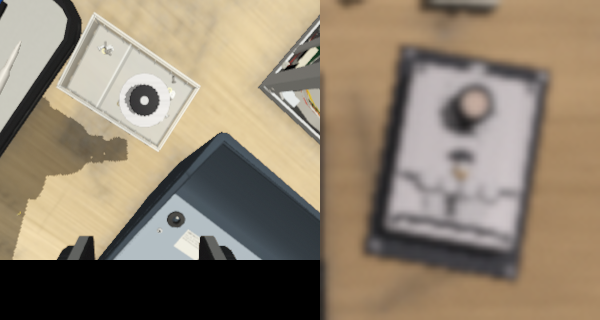

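The can stands upright in the large bay at crop (144,100). The cartridge at (472,103) and the shutter look in place, so I'm handing in.

```bash
python3 -c "
from cell import manip
print(manip.close_job())"
```

```text
the job is handed in; nothing more can be done
None
```

The job is handed in, with no verdict returned: the shutter is in its middle stop, the can came off the collar after a 50° turn, and it stands upright in the tray's large bay. I never pulled harder than about 11 N on the cartridge, so it should still be home.

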